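# Snap the cover onto the hoist's terminal box

### The job

Pick up the blue cover by its rib, set it level and square over the open grey terminal box in the spring nest, and press it straight down until both yellow clip arms have snapped under the box's rim and the cover sits fully home; then let go. The plastic is easily cracked, so never push on the box with more than about 30 N (3 kg), keep the cover roughly level, and leave the other things on the bench where they are.

Things in the scene. Friction and masses are not known exactly. Their poses are not given: they have to be found in the camera images.
- cover: Blue cover, 0.14 kg, upright on the bench. Origin: centre of its plate's underside (35 mm up at the start); x across, y along the long side to the two clips, z up; same after a half turn. Plate 74 (x) by 108 (y) by 4 mm thick. Centred on top, a grip rib 16 mm wide (x), 56 mm long (y), rising 30 mm above the plate. Fits with its y along the box's y, either way round.
- skirt_foot (a point): Centre of the foot of the cover's locating skirt, 35 mm below the cover's origin. The skirt is 53.5 (x) by 85.5 mm (y) below the plate, with 1.25 mm clearance a side in the box's mouth; its lowest 12 mm taper in by 4 mm a side.
- hook_a (a point): Inner tip of the hook on the rigid yellow clip arm at the cover's +y end, 49 mm from the centre, 15 mm below the cover's origin. The arm, 24 mm wide, outer face 58.5 mm from the centre, hangs from a sprung hinge at the plate's edge; a ramp from 33 to 17 mm below the origin lets the rim push it outward 4 mm, then it springs back.
- hook_b (a point): The same at the cover's -y end. The two hook tips are 98 mm apart when relaxed.
- housing: Grey terminal box, open on top, 64 (x) by 96 (y) by 60 mm high, walls 4 mm, 56 mm deep. Origin: centre of its underside, 40 mm above the bench when unloaded; z up. A round snap rim runs round the outside, 46 to 54 mm above the origin, outer edge 53 mm from the centre at the y ends. It rides on springs: pushed down it gives up to 22 mm, then stops hard.
- mouth (a point): Centre of the box's mouth (56 by 88 mm), level with its top edge, 60 mm above the housing's origin. Fully home, the cover's plate lies on this edge and its hooks are 1 mm below the rim. In pressing, the force climbs to a peak of 12 to 19 N (friction varies) while the box sinks several mm, drops as the clips snap, and climbs again once seated; 22 N suffices.
- nest: Dark steel base plate of the spring nest, bolted to the bench, 130 (x) by 150 (y) by 16 mm, with the housing centred above it and turned with it. Origin: centre of its underside.
- screwdriver: Bystander: screwdriver lying on the bench.
- gland: Bystander: brass cable gland, 32 mm wide, 30 mm high. Origin at its foot.
- wrench: Bystander: wrench lying on the bench.
- tape_roll: Bystander: black tape roll, 100 mm across, 24 mm high, lying flat.
- bushing: Bystander: steel bushing (short tube) 30 mm across, 22 mm high, standing on end. Origin at its foot.
There are look-alikes about, which are no part of the job. What is shaped like the cover but green or turquoise is not meant.

How it is judged (in metres and radians):
On the way, in this order (a step that is already met when the one before it is completed fails the run):
1. the cover has been lifted clear of the bench (height (world z) of cover above 0.07 m), for 0.05 s.
2. the cover's skirt is in the mouth of the box, clips not yet home (horizontal distance between cover and housing below 0.006 m and z of cover in the frame of housing between 0.0635 and 0.092 m), for 0.05 s.
At the end, for the whole second after the job is handed in: The cover rests, released, on the box with its plate down on the mouth's edge (within about 2 mm), centred within 3 mm, level within 0.03 rad and square within 0.06 rad, both hooks sprung back under the rim (hook tips less than 101.5 mm apart), and still (z of cover in the frame of housing between 0.058 and 0.0618 m and horizontal distance between cover and housing below 0.003 m and angle between the z axis of cover and the z axis of housing, either way round below 0.03 rad and angle between the y axis of cover and the y axis of housing, either way round below 0.06 rad and distance between hook_a and hook_b below 0.1015 m and linear speed of cover below 0.01 m/s); the robot touches nothing.
It fails at once if the cover pushes on the box with more than 35 N (contact force between cover and housing above 35 N).
It fails at once if the robot pushes on the box itself with more than 35 N (contact force between any of the fingers, the arm and housing above 35 N).
It fails at once if the cover is tipped more than 0.5 rad (angle between cover's own z axis and vertical above 0.5 rad).
It fails at once if a bystander is moved more than 30 mm (distance of any of screwdriver, gland, wrench, tape_roll, bushing from where it was at the start of the episode above 0.03 m).
It also fails if it takes over 51 s, if anything falls off the work surface, if the arm or the gripper's body presses on something with over 40 N, if the wrist force passes 120 N, or if a joint passes its speed limit or range.

### The arm

A 7-joint arm with a two-finger parallel gripper is mounted at the origin on the work surface. World frame = base frame: x ahead of the robot, y to its left, z up, the work surface at z = 0. Lengths are in mm, angles in rad, forces in N, time in s.
With the tool pointing down it reaches from about 400 to 850 mm from the base axis. Payload 4.5 kg.
Tool frame: the origin (TCP) lies at the very end of the fingers, on their centre line; the grasp point (between the pads) lies r.grip_depth behind it (r.grip_depth is the distance from the TCP to the grasp point, in mm); z points along the fingers, x is the direction in which the jaws open and shut, and the axes are right-handed (so a half turn about z gives the same grasp; the last joint's range is limited). The gripper opens to 85 mm and grips with 20 to 120 N. Pads are 22 mm wide; open, the fingers measure 114 mm over their backs; the gripper's body (76 mm by 85 mm) begins 54 mm behind the grasp point. The pads swing forward as they close: fully open they stand 13 mm farther back than shut.
Start: joints at [-1.152, 0.689, -0.195, 1.565, 0.157, 0.902, -0.215], TCP at [234.591, 579.328, 231.317] pointing down, gripper open.
Joint ranges: [-3.01, 3.01], [-0.46, 2.08], [-1.47, 1.51], [0.13, 2.56], [-1, 4.14], [0.04, 2.09], [-2.66, 2.66]. Speed limits (rad/s): [2.57, 2.57, 3.14, 3.14, 3.14, 3.14, 3.14].

### API

Orientations are given as a unit quaternion [x, y, z, w].
In Python, from workcell import r, imaging, job gives the robot as it stands.
- The arm moves only by the tool drive_tool, never from a script. Its argument "increments" is a list of rows, each an object of numbers: "ax", "ay", "az": the turn, a rotation vector about the tool's x, y, z in units of 60 degrees (1.0 is 60 degrees); "tx", "ty", "tz": the shift along the tool's x, y, z in units of 0.6 m (1.0 is 0.6 m); "gripper": the opening, from 0 (shut) to 1 (fully open). In form: [{"ax": .., "ay": .., "az": .., "tx": .., "ty": .., "tz": .., "gripper": ..}, ...]. A call has 1 to 5 rows; each row is the pose to reach, as a shift and turn from the pose commanded when the call began, along the tool's axes at that moment; what a row does not reach only later rows make up. A row lasts 1/12 s, in which the tool goes at most 41.7 mm and 7.16 degrees, less where a joint would pass 70% of its speed; a pose out of reach is approached as far as the arm can. A call with a number of a shift or a turn outside -1 to 1 is refused whole. A call with a gripper value outside its range is refused whole. The fingers move at their own pace and stop on an object; "newtons" is the grip in N (left out, the last holds). Time passes only in rows, so rows that repeat a pose let the fingers close. It gives the time, the measured TCP pose, the force and the opening at its end, in the units of the state.
- r.sense(): the state, without advancing time (a new reading comes with each control period).
- imaging.grab_frame(name): name is "side" or "top" or "wrist"; returns the picture (400x640x3 uint8, red, green, blue); there is no depth.
- imaging.calibration(name): a dict with "intrinsics" (3x3 intrinsics, pixels), "T" (4x4, takes a point from camera to world coordinates). Camera axes: x right, y down, z forward; pixel columns grow to the right and rows downward; lengths in mm; the calibration is good to about 2 mm. A picture is of the moment at which its call begins: read the wrist's pose just before it. calibration takes no time and is no camera call; for the wrist camera it gives the pose at the moment of the call.
- job.close_job(): hands the job in, once; it reports no verdict.
The state is a dict: "time": time; "joint_positions": joint angles; "joint_velocities": joint speeds; "tau": joint torques, N m; "ee_pos": TCP position; "tcp_rot": TCP orientation; "wrist_force": force on the tool from outside, world axes, zero at the start; "wrist_torque": the same for the moment, N m; "opening": finger opening in mm.
Only numpy, scipy, OpenCV 4.12 (cv2) and the standard library are available. Lean on these libraries where they do the work, as an engineer would, in place of code of your own. Each camera call takes 0.05 s, during which the arm holds its last target. There are 200 camera calls.

## Working session

There is one attempt and no reset: what is moved stays moved. The work goes in short steps, Python scripts to look and compute and a tool call to move; the robot and the scene stay as the last step left them, time stands still between calls to the robot, and variables do not carry over. Pictures are saved under pics/ and viewed, about 8 in all and at most 12, crops included, and the job is handed in when it is done.

Besides the shell and the picture viewer there is one more tool, called by a JSON object that holds its "method" and its "body". drive_tool: Moves the arm, as the interface text tells. Shifts and turns lie within -1 to 1; 1 stands for 0.6 m of shift or 60 degrees of turn. Its arguments: {"type":"object","properties":{"increments":{"type":"array"},"newtons":{"type":"number"}},"required":["increments"]}

```bash
mkdir -p pics; ls
python3 - <<'E'
from workcell import r, imaging, job
import cv2, numpy as np
s=r.sense(); print(s, r.grip_depth)
for n in ("top","side"):
    im=imaging.grab_frame(n); cv2.imwrite(f"pics/{n}0.png",im[:,:,::-1]); c=imaging.calibration(n); print(n,c["intrinsics"],np.round(c["T"],4))
E
```

```text
pics
{'time': 0.0, 'joint_positions': array([-1.15223664,  0.69001752, -0.19448364,  1.56634721,  0.15730362,
        0.90252412, -0.21512323]), 'joint_velocities': array([ 0.00079801,  0.0002303 , -0.00057239,  0.00019005,  0.00052938,
        0.00079922,  0.00135344]), 'tau': array([ 5.40727924e-04, -5.39601016e+01, -1.26648154e+00, -1.58544266e+01,
        9.08069109e-03,  9.38196899e-03, -1.80435302e-05]), 'ee_pos': array([234.40232743, 578.66562871, 230.46152349]), 'tcp_rot': array([ 8.29245955e-01,  5.58883028e-01, -7.42463682e-04,  5.97256341e-04]), 'wrist_force': array([-0.11971527,  0.78571606,  0.53645482]), 'wrist_torque': array([ 0.01948865, -0.01725901,  0.0459639 ]), 'opening': 85.48836269642254} 18.700000000000003
top [[498.11682217   0.         318.36662529]
 [  0.         498.11682217 199.39814202]
 [  0.           0.           1.        ]] [[-6.4000000e-03 -9.8950000e-01  1.4410000e-01  3.5303030e+02]
 [-9.9990000e-01  8.2000000e-03  1.2100000e-02 -8.4995000e+00]
 [-1.3200000e-02 -1.4410000e-01 -9.8950000e-01  1.5120053e+03]
 [ 0.0000000e+00  0.0000000e+00  0.0000000e+00  1.0000000e+00]]
side [[430.62541198   0.         325.72585948]
 [  0.         430.62541198 204.4269259 ]
 [  0.           0.           1.        ]] [[ 8.984000e-01 -2.729000e-01  3.440000e-01  1.634072e+02]
 [-4.391000e-01 -5.484000e-01  7.116000e-01 -7.893456e+02]
 [-5.500000e-03 -7.904000e-01 -6.125000e-01  8.022294e+02]
 [ 0.000000e+00  0.000000e+00  0.000000e+00  1.000000e+00]]
```

View pics/top0.png

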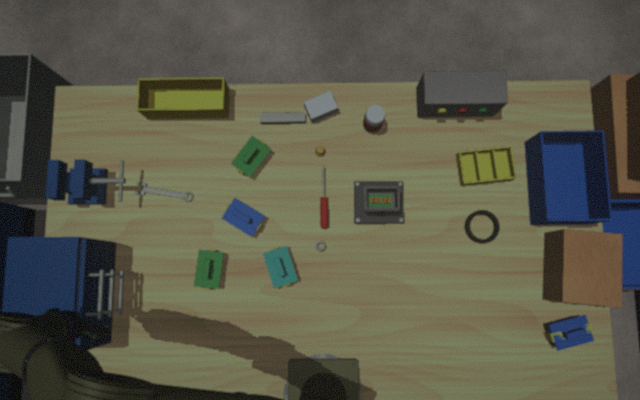

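View pics/side0.png

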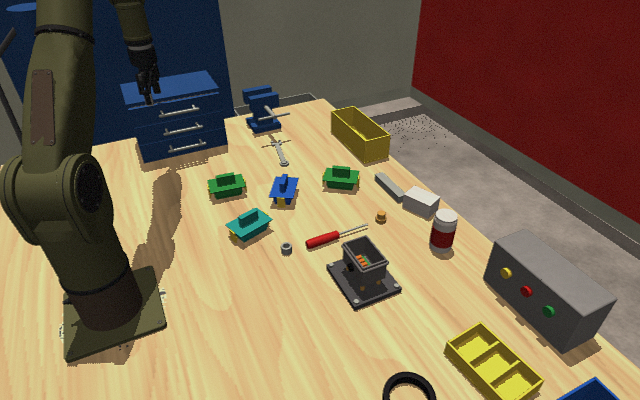

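The top view shows the blue cover at about (244,217), the nest and box at (379,202), and turquoise/green decoys at (281,267), (209,270) and (252,156). The side view agrees: cover at (284,190), box at (364,262). I'll measure both coarsely.

```bash
cat > h.py <<'E'
from workcell import r, imaging, job
import cv2, numpy as np
from scipy.spatial.transform import Rotation as R
def cast(px,z,c):
    K,T=c["intrinsics"],c["T"]; px=np.atleast_2d(px).astype(float)
    d=np.c_[px,np.ones(len(px))]@np.linalg.inv(K).T@T[:3,:3].T
    return T[:3,3]+d*((z-T[2,3])/d[:,2])[:,None]
def proj(P,c):
    p=(np.atleast_2d(P)-c["T"][:3,3])@c["T"][:3,:3]@c["intrinsics"].T
    return p[:,:2]/p[:,2:]
def rect(pts):
    """centre, sizes (long, short), long axis angle deg of world xy points"""
    b=cv2.boxPoints(cv2.minAreaRect(pts[:,:2].astype(np.float32)))
    e=[b[1]-b[0],b[2]-b[1]]; e.sort(key=lambda v:-np.linalg.norm(v))
    return b.mean(0),[float(np.linalg.norm(v)) for v in e],float(np.degrees(np.arctan2(e[0][1],e[0][0]))%180)
def blobs(mask,amin=30):
    cs,_=cv2.findContours(mask.astype(np.uint8),cv2.RETR_EXTERNAL,cv2.CHAIN_APPROX_NONE)
    return sorted([c[:,0] for c in cs if cv2.contourArea(c)>amin],key=len,reverse=True)
def goal(p,yaw_x):
    """increments (tool axes, units) to a tool-down pose with TCP p and tool x at yaw_x deg (mod 180)"""
    s=r.sense(); Rt=R.from_quat(s["tcp_rot"]); x=Rt.as_matrix()[:,0]
    cur=np.degrees(np.arctan2(x[1],x[0])); d=(yaw_x-cur+90)%180-90; y=np.radians(cur+d)
    G=np.c_[[np.cos(y),np.sin(y),0],[np.sin(y),-np.cos(y),0],[0,0,-1]]
    rv=(Rt.inv()*R.from_matrix(G)).as_rotvec()
    t=Rt.inv().apply(np.array(p)-s["ee_pos"])
    print("t",np.round(t/600,4),"a",np.round(np.degrees(rv)/60,4),"yaw turn",round(d,2),"j7",round(s["joint_positions"][6],2))
E
python3 - <<'E'
from h import *
im=cv2.imread("pics/top0.png"); c=imaging.calibration("top")
hsv=cv2.cvtColor(im,cv2.COLOR_BGR2HSV)
m=cv2.inRange(hsv,(108,120,60),(125,255,255)); 
for b in blobs(m):
    if 180<b[:,0].mean()<300 and 190<b[:,1].mean()<240: print("cover",b.mean(0),rect(cast(b,39,c)), hsv[int(b[:,1].mean()),int(b[:,0].mean())])
g=(hsv[:,:,1]<70)
g[:160]=0;g[245:]=0;g[:,:340]=0;g[:,420:]=0
for b in blobs(g): print("nest",b.mean(0),rect(cast(b,16,c)))
cv2.imwrite("pics/crop.png",cv2.resize(np.hstack([im[170:240,205:285],im[170:240,340:420]]),None,fx=5,fy=5,interpolation=cv2.INTER_NEAREST))
w=imaging.calibration("wrist"); print(w["intrinsics"],np.round(w["T"],3))
E
```

```text
cover [242.89361702 216.94680851] (array([517.1333 , 234.80637], dtype=float32), [103.15288543701172, 68.18907165527344], 58.10941696166992) [109 147 120]
nest [383.55463576 205.8807947 ] (array([ 570.0861 , -174.26904], dtype=float32), [241.07708740234375, 221.77999877929688], 87.97038269042969)
[[290.19998521   0.         315.50662565]
 [  0.         290.19998521 197.81937888]
 [  0.           0.           1.        ]] [[ 3.76000e-01  8.91000e-01  2.52000e-01  1.69287e+02]
 [ 9.26000e-01 -3.62000e-01 -1.04000e-01  6.05197e+02]
 [-2.00000e-03  2.73000e-01 -9.62000e-01  3.73392e+02]
 [ 0.00000e+00  0.00000e+00  0.00000e+00  1.00000e+00]]
```

View pics/crop.png

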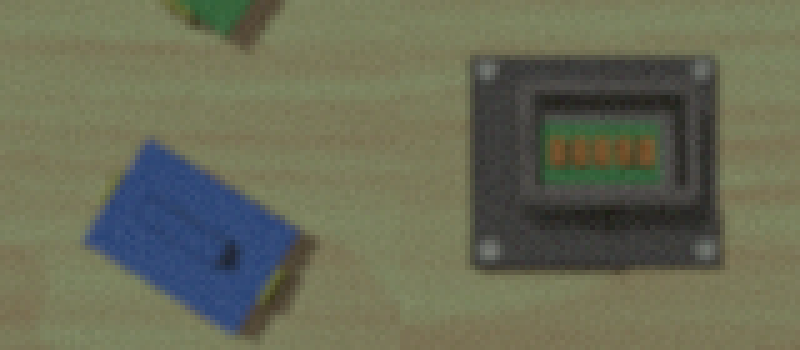

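Run:
```python
from h import *
c=imaging.calibration("top")
q=cast([[354.2,181],[404,181],[404,223.6],[354.2,223.6]],16,c); print(np.round(q),q.mean(0))
goal([517,235,200],-32)
```

```text
[[ 627. -100.   16.]
 [ 625. -251.   16.]
 [ 495. -247.   16.]
 [ 496.  -98.   16.]] [ 560.96693991 -173.97975979   16.        ]
t [-0.3542  0.6515  0.0516] a [-1.000e-03  1.400e-03 -1.334e+00] yaw turn 80.04 j7 -0.22
```

{"method": "drive_tool", "body": {"increments": [{"tx": -0.177, "ty": 0.326, "tz": 0.03, "az": -0.6, "gripper": 1}, {"tx": -0.177, "ty": 0.326, "tz": 0.03, "az": -0.6, "gripper": 1}, {"tx": -0.177, "ty": 0.326, "tz": 0.03, "az": -0.6, "gripper": 1}, {"tx": -0.177, "ty": 0.326, "tz": 0.03, "az": -0.6, "gripper": 1}, {"tx": -0.177, "ty": 0.326, "tz": 0.03, "az": -0.6, "gripper": 1}]}}

```text
$.increments[0]: bad value
```

```bash
python3 -c "
from h import *
goal([517,235,190],-32)"
```

```text
t [-0.3542  0.6515  0.0683] a [-1.000e-03  1.400e-03 -1.334e+00] yaw turn 80.04 j7 -0.22
```

{"method": "drive_tool", "body": {"increments": [{"ax": 0, "ay": 0, "az": -0.6, "tx": -0.177, "ty": 0.326, "tz": 0.03, "gripper": 1}, {"ax": 0, "ay": 0, "az": -0.6, "tx": -0.177, "ty": 0.326, "tz": 0.03, "gripper": 1}, {"ax": 0, "ay": 0, "az": -0.6, "tx": -0.177, "ty": 0.326, "tz": 0.03, "gripper": 1}, {"ax": 0, "ay": 0, "az": -0.6, "tx": -0.177, "ty": 0.326, "tz": 0.03, "gripper": 1}, {"ax": 0, "ay": 0, "az": -0.6, "tx": -0.177, "ty": 0.326, "tz": 0.03, "gripper": 1}]}}

```text
time: 0.52
ee_pos: [367.3, 417.1, 214.1]
tcp_rot: [0.615, 0.789, -0.0, 0.0]
wrist_force: [1.2, 0.3, -0.8]
opening: 85.4
```

```bash
python3 -c "
from h import *
goal([517,235,190],-32)"
```

```text
t [-0.3553  0.1677  0.0402] a [-5.000e-04  4.000e-04 -7.308e-01] yaw turn 43.85 j7 0.56
```

{"method": "drive_tool", "body": {"increments": [{"ax": 0, "ay": 0, "az": -0.73, "tx": -0.355, "ty": 0.168, "tz": 0.04, "gripper": 1}, {"ax": 0, "ay": 0, "az": -0.73, "tx": -0.355, "ty": 0.168, "tz": 0.04, "gripper": 1}, {"ax": 0, "ay": 0, "az": -0.73, "tx": -0.355, "ty": 0.168, "tz": 0.04, "gripper": 1}, {"ax": 0, "ay": 0, "az": -0.73, "tx": -0.355, "ty": 0.168, "tz": 0.04, "gripper": 1}, {"ax": 0, "ay": 0, "az": -0.73, "tx": -0.355, "ty": 0.168, "tz": 0.04, "gripper": 1}]}}

```text
time: 0.93
ee_pos: [498.1, 256.1, 193.0]
tcp_rot: [0.343, 0.939, -0.0, -0.0]
wrist_force: [-0.2, 1.3, -0.6]
opening: 85.0
```

```bash
python3 -c "
from h import *
goal([517,235,190],-32)"
```

```text
t [-0.0467 -0.0067  0.0049] a [-4.000e-04 -1.000e-04 -1.346e-01] yaw turn 8.08 j7 1.38
```

{"method": "drive_tool", "body": {"increments": [{"ax": 0, "ay": 0, "az": -0.135, "tx": -0.047, "ty": -0.007, "tz": 0.005, "gripper": 1}, {"ax": 0, "ay": 0, "az": -0.135, "tx": -0.047, "ty": -0.007, "tz": 0.005, "gripper": 1}, {"ax": 0, "ay": 0, "az": -0.135, "tx": -0.047, "ty": -0.007, "tz": 0.005, "gripper": 1}, {"ax": 0, "ay": 0, "az": -0.135, "tx": -0.047, "ty": -0.007, "tz": 0.005, "gripper": 1}]}}

```text
time: 1.27
ee_pos: [515.3, 237.4, 190.2]
tcp_rot: [0.279, 0.96, 0.0, -0.001]
wrist_force: [-0.8, -0.2, 0.0]
opening: 85.4
```

Run:
```python
from h import *
print(r.sense()["ee_pos"]); c=imaging.calibration("wrist"); im=imaging.grab_frame("wrist")[:,:,::-1].copy(); cv2.imwrite("pics/w1.png",im); np.save("w1.npy",c["T"])
hsv=cv2.cvtColor(im,cv2.COLOR_BGR2HSV)
m=cv2.inRange(hsv,(105,120,40),(125,255,255))
for b in blobs(m,300): print(b.mean(0),rect(cast(b,39,c)))
```

```text
[515.30170258 237.35405427 190.24495058]
[312.32907348 190.2715655 ] (array([521.9248 , 243.49802], dtype=float32), [85.55945587158203, 71.9645004272461], 57.869197845458984)
```

View pics/w1.png

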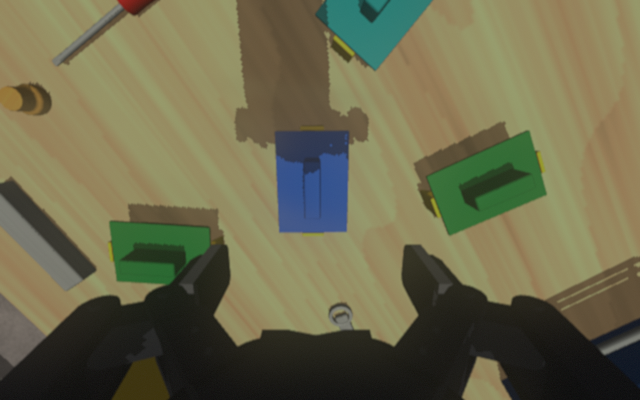

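The wrist view shows the blue cover square in the picture, with plate corners near (276,131), (349,131), (347,232) and (279,232), and the rib at x≈303–320. The arm's shadow cuts the plate top, so I'll lower the value threshold.

Run:
```python
from h import *
im=cv2.imread("pics/w1.png"); c=imaging.calibration("wrist"); c["T"]=np.load("w1.npy")
hsv=cv2.cvtColor(im,cv2.COLOR_BGR2HSV)
print(hsv[140,290],hsv[180,290],hsv[180,312],hsv[140,220])
m=cv2.inRange(hsv,(105,90,15),(130,255,255)); m[:110]=0;m[240:]=0;m[:,:240]=0;m[:,380:]=0
for b in blobs(m,300): print(b.mean(0),b.min(0),b.max(0),rect(cast(b,39,c)))
# manual corners & yellow clips
q=cast([[276,131],[349,131],[347,232],[279,232]],39,c); print(np.round(q,1),q.mean(0))
# gap of rib: rib top pixels?
print(hsv[195,295:330,2]); print(hsv[150:235,312,2])
```

```text
[114  87  82] [110 160 142] [110 162 143] [ 24  90 148]
[313.14156627 181.48192771] [276 132] [347 231] (array([516.6408 , 235.14574], dtype=float32), [105.37328338623047, 72.46151733398438], 57.9163932800293)
[[517.8 170.9  39. ]
 [456.9 209.6  39. ]
 [513.5 300.9  39. ]
 [576.  261.1  39. ]] [516.04731989 235.61426907  39.        ]
[141 141 141 141 141 142 142 133 114 114 130 140 142 142 143 143 143 143
 143 143 144 144 145 141 124 115 132 142 144 142 143 143 143 142 143]
[ 82  83  82  83  83  84  81  73  65  60  63  67  75  80  82  83  84  83
  82  83  81  82  97 125 141 143 143 143 143 143 143 143 143 143 143 143
 143 143 143 143 143 143 142 143 143 143 142 143 142 142 142 142 142 142
 142 141 142 142 141 141 142 141 142 141 140 141 140 138 136 137 139 139
 140 138 140 139 139 139 139 139 140 132 104 130 148]
```

Run:
```python
from h import *
c=imaging.calibration("wrist"); c["T"]=np.load("w1.npy")
p=cast([311.9,195],69,c)[0]; a=np.radians(58); d=p[:2]-[516.5,235.4]; print(p,"across",-d[0]*np.sin(a)+d[1]*np.cos(a))
goal([516.5,235.4,44],-32)
```

```text
[518.53800302 238.4131423   69.        ] across -0.13160242466557937
t [-0.0051 -0.0027  0.2442] a [ 0.0007 -0.0012 -0.0043] yaw turn 0.26 j7 1.53
```

{"method": "drive_tool", "body": {"increments": [{"ax": 0, "ay": 0, "az": -0.004, "tx": -0.005, "ty": -0.0027, "tz": 0.06, "gripper": 1}, {"ax": 0, "ay": 0, "az": -0.004, "tx": -0.005, "ty": -0.0027, "tz": 0.12, "gripper": 1}, {"ax": 0, "ay": 0, "az": -0.004, "tx": -0.005, "ty": -0.0027, "tz": 0.18, "gripper": 1}, {"ax": 0, "ay": 0, "az": -0.004, "tx": -0.005, "ty": -0.0027, "tz": 0.22, "gripper": 1}, {"ax": 0, "ay": 0, "az": -0.004, "tx": -0.005, "ty": -0.0027, "tz": 0.2442, "gripper": 1}]}}

```text
time: 1.73
ee_pos: [515.0, 234.9, 41.4]
tcp_rot: [0.275, 0.961, -0.001, -0.002]
wrist_force: [0.6, 0.4, -0.1]
opening: 85.4
```

{"method": "drive_tool", "body": {"increments": [{"ax": 0, "ay": 0, "az": 0, "tx": 0, "ty": 0, "tz": 0, "gripper": 1}, {"ax": 0, "ay": 0, "az": 0, "tx": 0, "ty": 0, "tz": 0, "gripper": 0.6}, {"ax": 0, "ay": 0, "az": 0, "tx": 0, "ty": 0, "tz": 0, "gripper": 0.4}, {"ax": 0, "ay": 0, "az": 0, "tx": 0, "ty": 0, "tz": 0, "gripper": 0.3}, {"ax": 0, "ay": 0, "az": 0, "tx": 0, "ty": 0, "tz": 0, "gripper": 0.3}], "newtons": 40}}

```text
time: 2.15
ee_pos: [518.3, 234.4, 45.3]
tcp_rot: [0.276, 0.961, 0.001, 0.001]
wrist_force: [0.1, 0.1, 0.1]
opening: 38.9
```

```bash
python3 -c "
from h import *
goal([516.5,235.4,44],-32)"
```

```text
t [ 0.0035 -0.0002  0.0021] a [ 0.0022  0.0011 -0.0014] yaw turn 0.08 j7 1.37
```

{"method": "drive_tool", "body": {"increments": [{"ax": 0, "ay": 0, "az": 0, "tx": 0, "ty": 0, "tz": 0, "gripper": 0.2}, {"ax": 0, "ay": 0, "az": 0, "tx": 0, "ty": 0, "tz": 0, "gripper": 0.1}, {"ax": 0, "ay": 0, "az": 0, "tx": 0, "ty": 0, "tz": 0, "gripper": 0}, {"ax": 0, "ay": 0, "az": 0, "tx": 0, "ty": 0, "tz": 0, "gripper": 0}, {"ax": 0, "ay": 0, "az": 0, "tx": 0, "ty": 0, "tz": 0, "gripper": 0}], "newtons": 40}}

```text
time: 2.57
ee_pos: [518.0, 233.9, 44.6]
tcp_rot: [0.276, 0.961, 0.0, 0.0]
wrist_force: [-0.7, -0.3, 5.7]
opening: 15.2
```

{"method": "drive_tool", "body": {"increments": [{"ax": 0, "ay": 0, "az": 0, "tx": 0, "ty": 0, "tz": 0, "gripper": 0}, {"ax": 0, "ay": 0, "az": 0, "tx": 0, "ty": 0, "tz": 0, "gripper": 0}, {"ax": 0, "ay": 0, "az": 0, "tx": 0, "ty": 0, "tz": 0, "gripper": 0}], "newtons": 100}}

```text
time: 2.82
ee_pos: [518.0, 233.9, 44.7]
tcp_rot: [0.276, 0.961, 0.0, 0.0]
wrist_force: [-1.5, -0.2, 7.7]
opening: 14.2
```

{"method": "drive_tool", "body": {"increments": [{"ax": 0, "ay": 0, "az": 0, "tx": 0, "ty": 0, "tz": -0.02, "gripper": 0}, {"ax": 0, "ay": 0, "az": 0, "tx": 0, "ty": 0, "tz": -0.07, "gripper": 0}, {"ax": 0, "ay": 0, "az": 0, "tx": 0, "ty": 0, "tz": -0.14, "gripper": 0}, {"ax": 0, "ay": 0, "az": 0, "tx": 0, "ty": 0, "tz": -0.21, "gripper": 0}, {"ax": 0, "ay": 0, "az": 0, "tx": 0, "ty": 0, "tz": -0.26, "gripper": 0}]}}

```text
time: 3.23
ee_pos: [517.7, 234.1, 203.4]
tcp_rot: [0.276, 0.961, 0.001, 0.0]
wrist_force: [0.4, 0.5, -0.8]
opening: 14.1
```

```bash
python3 -c "
from h import *
print(r.sense()['ee_pos'])
goal([561,-174,250],0)
im=imaging.grab_frame('side')[:,:,::-1]; w=imaging.grab_frame('wrist')[:,:,::-1]
cv2.imwrite('pics/lift.png',np.hstack([cv2.resize(im[60:310,150:450],(400,333)),cv2.resize(w,(400,250))[:333].copy() if 0 else cv2.copyMakeBorder(cv2.resize(w,(400,250)),0,83,0,0,0)]))"
```

```text
[517.73460916 234.13598685 203.37013655]
t [-0.4222 -0.538  -0.0788] a [ 0.002   0.0009 -0.5343] yaw turn 32.06 j7 1.55
```

View pics/lift.png

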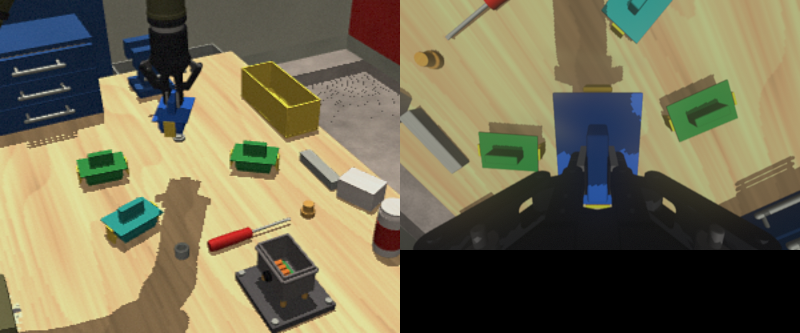

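The side and wrist views show the cover held level by its rib, clear of the bench; the decoys and bystanders are undisturbed. The camera sits on tool −y, so I'll stand 100 mm beyond the box to see its mouth past the cover.

```bash
python3 -c "
from h import *
goal([561,-274,250],0)"
```

```text
t [-0.5098 -0.6831 -0.0784] a [ 0.008   0.0066 -0.5351] yaw turn 32.11 j7 1.55
```

{"method": "drive_tool", "body": {"increments": [{"ax": 0, "ay": 0, "az": -0.534, "tx": -0.05, "ty": -0.06, "tz": -0.04, "gripper": 0}, {"ax": 0, "ay": 0, "az": -0.534, "tx": -0.08, "ty": -0.11, "tz": -0.08, "gripper": 0}, {"ax": 0, "ay": 0, "az": -0.534, "tx": -0.12, "ty": -0.16, "tz": -0.08, "gripper": 0}, {"ax": 0, "ay": 0, "az": -0.534, "tx": -0.16, "ty": -0.21, "tz": -0.08, "gripper": 0}, {"ax": 0, "ay": 0, "az": -0.534, "tx": -0.2, "ty": -0.265, "tz": -0.08, "gripper": 0}]}}

```text
time: 3.75
ee_pos: [534.3, 35.7, 247.7]
tcp_rot: [-0.003, 1.0, -0.0, -0.0]
wrist_force: [1.0, 0.3, -1.4]
opening: 13.9
```

```bash
python3 -c "
from h import *
goal([561,-274,250],0)"
```

```text
t [-0.0416 -0.5164 -0.0037] a [-0.0003 -0.0003  0.0052] yaw turn -0.31 j7 2.38
```

{"method": "drive_tool", "body": {"increments": [{"ax": 0, "ay": 0, "az": 0.6, "tx": -0.01, "ty": -0.04, "tz": 0, "gripper": 0}, {"ax": 0, "ay": 0, "az": 0.6, "tx": -0.02, "ty": -0.1, "tz": 0, "gripper": 0}, {"ax": 0, "ay": 0, "az": 0.6, "tx": -0.03, "ty": -0.16, "tz": 0, "gripper": 0}, {"ax": 0, "ay": 0, "az": 0.6, "tx": -0.04, "ty": -0.21, "tz": 0, "gripper": 0}, {"ax": 0, "ay": 0, "az": 0.6, "tx": -0.042, "ty": -0.25, "tz": 0, "gripper": 0}]}}

```text
time: 4.17
ee_pos: [559.2, -116.2, 246.6]
tcp_rot: [0.312, 0.95, -0.001, -0.001]
wrist_force: [0.2, 0.1, -1.7]
opening: 13.8
```

{"method": "drive_tool", "body": {"increments": [{"ax": 0, "ay": 0, "az": 0.6, "tx": 0, "ty": 0, "tz": 0, "gripper": 0}, {"ax": 0, "ay": 0, "az": 0.6, "tx": 0, "ty": 0, "tz": 0, "gripper": 0}, {"ax": 0, "ay": 0, "az": 0.6, "tx": 0, "ty": 0, "tz": 0, "gripper": 0}, {"ax": 0, "ay": 0, "az": 0.6, "tx": 0, "ty": 0, "tz": 0, "gripper": 0}, {"ax": 0, "ay": 0, "az": 0.6, "tx": 0, "ty": 0, "tz": 0, "gripper": 0}]}}

```text
time: 4.58
ee_pos: [558.6, -112.4, 246.8]
tcp_rot: [0.588, 0.809, -0.001, -0.001]
wrist_force: [0.1, -0.1, -1.2]
opening: 14.1
```

{"method": "drive_tool", "body": {"increments": [{"ax": 0, "ay": 0, "az": 0.6, "tx": 0, "ty": 0, "tz": 0, "gripper": 0}, {"ax": 0, "ay": 0, "az": 0.6, "tx": 0, "ty": 0, "tz": 0, "gripper": 0}, {"ax": 0, "ay": 0, "az": 0.6, "tx": 0, "ty": 0, "tz": 0, "gripper": 0}, {"ax": 0, "ay": 0, "az": 0.6, "tx": 0, "ty": 0, "tz": 0, "gripper": 0}, {"ax": 0, "ay": 0, "az": 0.6, "tx": 0, "ty": 0, "tz": 0, "gripper": 0}]}}

```text
time: 5.0
ee_pos: [558.6, -112.2, 246.8]
tcp_rot: [0.808, 0.589, -0.001, -0.001]
wrist_force: [-0.7, -0.4, -1.4]
opening: 14.1
```

{"method": "drive_tool", "body": {"increments": [{"ax": 0, "ay": 0, "az": 0.6, "tx": 0, "ty": 0, "tz": 0, "gripper": 0}, {"ax": 0, "ay": 0, "az": 0.6, "tx": 0, "ty": 0, "tz": 0, "gripper": 0}, {"ax": 0, "ay": 0, "az": 0.6, "tx": 0, "ty": 0, "tz": 0, "gripper": 0}, {"ax": 0, "ay": 0, "az": 0.6, "tx": 0, "ty": 0, "tz": 0, "gripper": 0}, {"ax": 0, "ay": 0, "az": 0.6, "tx": 0, "ty": 0, "tz": 0, "gripper": 0}]}}

```text
time: 5.42
ee_pos: [558.6, -112.0, 246.8]
tcp_rot: [0.95, 0.312, -0.001, -0.001]
wrist_force: [0.7, 0.3, -1.5]
opening: 14.4
```

```bash
python3 -c "
from h import *
goal([561,-274,250],0)"
```

```text
t [-0.1568  0.2198 -0.0054] a [-0.0013  0.0024  0.6061] yaw turn -36.36 j7 0.63
```

{"method": "drive_tool", "body": {"increments": [{"ax": 0, "ay": 0, "az": 0.606, "tx": -0.03, "ty": 0.04, "tz": -0.005, "gripper": 0}, {"ax": 0, "ay": 0, "az": 0.606, "tx": -0.07, "ty": 0.1, "tz": -0.005, "gripper": 0}, {"ax": 0, "ay": 0, "az": 0.606, "tx": -0.11, "ty": 0.15, "tz": -0.005, "gripper": 0}, {"ax": 0, "ay": 0, "az": 0.606, "tx": -0.14, "ty": 0.19, "tz": -0.005, "gripper": 0}, {"ax": 0, "ay": 0, "az": 0.606, "tx": -0.157, "ty": 0.22, "tz": -0.005, "gripper": 0}]}}

```text
time: 5.83
ee_pos: [560.4, -279.1, 249.8]
tcp_rot: [1.0, 0.002, -0.002, 0.001]
wrist_force: [-0.1, 0.0, -2.2]
opening: 14.2
```

{"method": "drive_tool", "body": {"increments": [{"ax": 0, "ay": 0, "az": 0.01, "tx": 0, "ty": 0, "tz": 0, "gripper": 0}, {"ax": 0, "ay": 0, "az": 0.01, "tx": 0, "ty": 0, "tz": 0, "gripper": 0}, {"ax": 0, "ay": 0, "az": 0.01, "tx": 0, "ty": 0, "tz": 0, "gripper": 0}]}}

```text
time: 6.08
ee_pos: [562.7, -272.5, 249.9]
tcp_rot: [1.0, 0.004, -0.001, -0.001]
wrist_force: [0.2, 0.6, -1.3]
opening: 14.4
```

Run:
```python
from h import *
s=r.sense(); print(s["ee_pos"],s["tcp_rot"]); c=imaging.calibration("wrist"); im=imaging.grab_frame("wrist")[:,:,::-1]; cv2.imwrite("pics/w2.png",im); np.savez("w2.npz",T=c["T"],p=s["ee_pos"],q=s["tcp_rot"])
goal([561,-274,250],0)
```

```text
[ 562.71350719 -272.47292599  249.85391467] [ 9.99990741e-01  4.01672705e-03 -9.31186640e-04 -1.23177059e-03]
t [-0.0034  0.0033  0.0001] a [-0.0023  0.0014  0.0086] yaw turn -0.51 j7 0.39
```

View pics/w2.png

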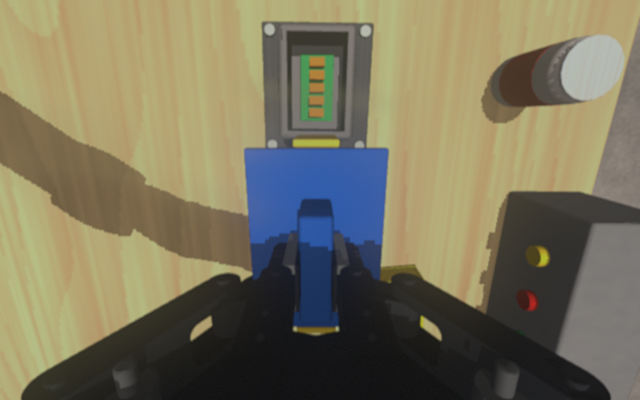

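The wrist view shows the open box at about x 279–354, y 24–138, between the four nest screws at (269,30), (366,31), (272,145) and (359,145). The cover's plate is below it, with its far edge at row 149, x 246–388. I'll enlarge the box.

```bash
python3 -c "
import cv2
im=cv2.imread('pics/w2.png')[15:160,250:385]; cv2.imwrite('pics/w2c.png',cv2.convertScaleAbs(cv2.resize(im,None,fx=4,fy=4,interpolation=cv2.INTER_CUBIC),alpha=1.6))"
```

```text
(no output)
```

View pics/w2c.png

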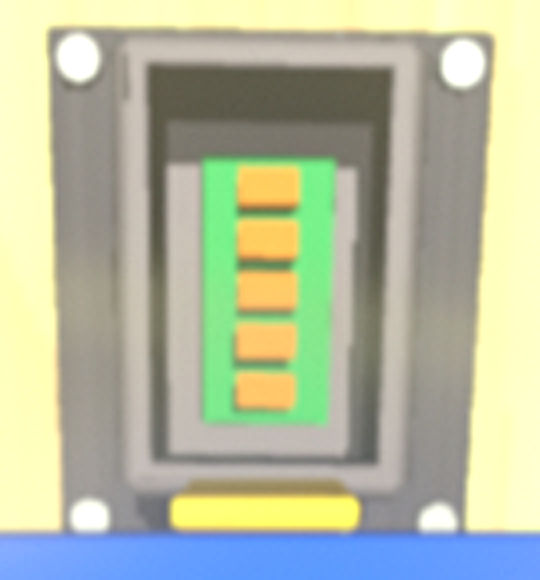

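```bash
cat > m2.py <<'E'
from h import *
d=np.load("w2.npz"); c=imaging.calibration("wrist"); c["T"]=d["T"]; p=d["p"]
f=lambda q:(np.array(q)+.5)/4-.5+[250,15]
q=cast(f([[147,64],[395,67],[380,465],[151,464]]),100,c); print(np.round(q,1),q.mean(0)); print("mouth",rect(q))
q=cast(f([[50,28],[492,35]]),16,c); print("nest far edge",q,np.linalg.norm(q[1]-q[0]),np.degrees(np.arctan2(*(q[1]-q[0])[1::-1])))
im=cv2.imread("pics/w2.png"); hsv=cv2.cvtColor(im,cv2.COLOR_BGR2HSV); m=cv2.inRange(hsv,(100,90,40),(130,255,255))
L=[];Rr=[]
for y in range(160,230,5):
    x=np.flatnonzero(m[y,200:430])+200; L.append((x[0]-.5,y)); Rr.append((x[-1]+.5,y))
T=[(x,np.flatnonzero(m[120:180,x])[0]+119.5) for x in range(255,385,5)]
z=p[2]-5.7
for n,P in (("L",L),("R",Rr),("T",T)):
    w=cast(P,z,c); v=cv2.fitLine(w[:,:2].astype(np.float32),cv2.DIST_L2,0,.01,.01).ravel(); print(n,w[:,:2].mean(0),"ang",np.degrees(np.arctan2(v[1],v[0])))
print("tcp",p)
E
python3 m2.py
```

```text
[[ 533.9 -129.1  100. ]
 [ 589.9 -129.3  100. ]
 [ 589.5 -217.   100. ]
 [ 533.1 -217.1  100. ]] [ 561.616131   -173.13142892  100.        ]
mouth (array([ 561.5187, -173.2309], dtype=float32), [88.03770446777344, 56.35268783569336], 89.7282943725586)
nest far edge [[498.33382164 -98.67260096  16.        ]
 [625.78517935 -99.6631214   16.        ]] 127.45520668798477 -0.44527966740948116
L [ 524.92578132 -242.71596208] ang -89.82005
R [ 597.84858671 -242.18721511] ang -89.58505
T [ 562.10320488 -218.97954993] ang 0.5079628
tcp [ 562.71350719 -272.47292599  249.85391467]
```

{"method": "drive_tool", "body": {"increments": [{"ax": 0, "ay": 0, "az": 0.011, "tx": 0.0017, "ty": -0.05, "tz": 0, "gripper": 0}, {"ax": 0, "ay": 0, "az": 0.011, "tx": 0.0017, "ty": -0.1, "tz": 0, "gripper": 0}, {"ax": 0, "ay": 0, "az": 0.011, "tx": 0.0017, "ty": -0.14, "tz": 0.02, "gripper": 0}, {"ax": 0, "ay": 0, "az": 0.011, "tx": 0.0017, "ty": -0.1665, "tz": 0.06, "gripper": 0}, {"ax": 0, "ay": 0, "az": 0.011, "tx": 0.0017, "ty": -0.1665, "tz": 0.1, "gripper": 0}]}}

```text
time: 6.55
ee_pos: [565.0, -166.4, 191.1]
tcp_rot: [1.0, 0.002, 0.001, -0.003]
wrist_force: [-0.3, 0.7, -1.4]
opening: 13.8
```

{"method": "drive_tool", "body": {"increments": [{"ax": 0, "ay": 0, "az": 0, "tx": 0, "ty": 0, "tz": 0.03, "gripper": 0}, {"ax": 0, "ay": 0, "az": 0, "tx": 0, "ty": 0, "tz": 0.04, "gripper": 0}, {"ax": 0, "ay": 0, "az": 0, "tx": 0, "ty": 0, "tz": 0.047, "gripper": 0}, {"ax": 0, "ay": 0, "az": 0, "tx": 0, "ty": 0, "tz": 0.047, "gripper": 0}, {"ax": 0, "ay": 0, "az": 0, "tx": 0, "ty": 0, "tz": 0.047, "gripper": 0}]}}

```text
time: 6.97
ee_pos: [564.3, -174.4, 163.5]
tcp_rot: [1.0, -0.003, 0.001, 0.0]
wrist_force: [-0.5, -0.0, -1.3]
opening: 13.9
```

Run:
```python
from h import *
s=r.sense(); print(s["ee_pos"],s["tcp_rot"],s["wrist_force"],"want TCP",561.6+1.3,-173.2+.6)
c=imaging.calibration("side"); im=imaging.grab_frame("side")[:,:,::-1]; w=imaging.grab_frame("wrist")[:,:,::-1]; cv2.imwrite("pics/w3.png",w)
for P in ([561,-174,100],[561,-174,s["ee_pos"][2]]): print(proj(P,c))
a=cv2.resize(im[180:330,280:460],(600,500),interpolation=cv2.INTER_CUBIC); cv2.imwrite("pics/s3.png",cv2.convertScaleAbs(a,alpha=1.4))
```

```text
[ 564.32511718 -174.38102095  163.52954851] [ 9.99995353e-01 -2.93474334e-03  8.22671117e-04  6.14453695e-05] [-0.45111007 -0.01464621 -1.28232042] want TCP 562.9 -172.6
[[364.67692332 251.18001028]]
[[366.0895063  230.67661629]]
```

View pics/s3.png

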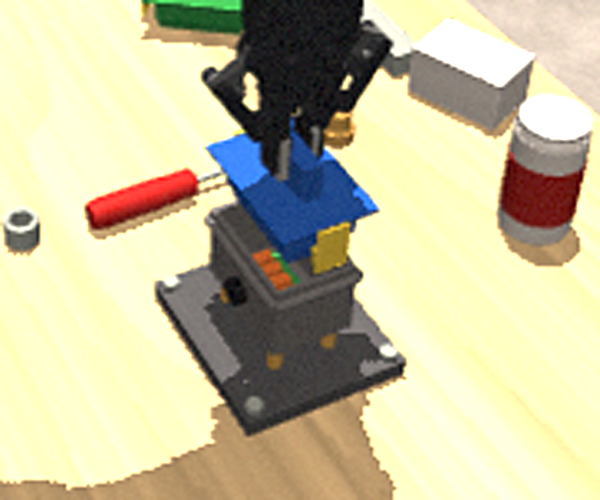

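The side view shows the cover level over the mouth with the clips at the ±y ends, skirt just above the rim. I'll average a few pose readings for a fine correction.

Run:
```python
from h import *
P=[];C=[];Y=[];V=[]
for i in range(8):
    c=imaging.calibration("wrist"); s=r.sense(); im=imaging.grab_frame("wrist")[:,:,::-1]
    hsv=cv2.cvtColor(im,cv2.COLOR_BGR2HSV); m=cv2.inRange(hsv,(100,90,40),(130,255,255))
    L=[];Rr=[]
    for y in range(160,230,5):
        x=np.flatnonzero(m[y,200:430])+200; L.append((x[0]-.5,y)); Rr.append((x[-1]+.5,y))
    T=[(x,np.flatnonzero(m[120:180,x])[0]+119.5) for x in range(255,385,5)]
    z=s["ee_pos"][2]-5.7; l,rr,t=[cast(q,z,c) for q in (L,Rr,T)]
    a=[np.degrees(np.polyfit(q[:,1],-q[:,0],1)[0]) for q in (l,rr)]+[np.degrees(np.polyfit(t[:,0],t[:,1],1)[0])]
    P.append(s["ee_pos"]); V.append(R.from_quat(s["tcp_rot"]).as_rotvec()); C.append([(l[:,0].mean()+rr[:,0].mean())/2,t[:,1].mean()-54.2]); Y.append(a)
P=np.array(P); print(P.round(1)); print("mean",P.mean(0),"cover",np.mean(C,0),np.std(C,0),"yaw",np.mean(Y,0)); print(np.degrees(np.mean(V,0)),np.degrees(np.std(V,0)))
```

```text
[[ 564.5 -174.6  163.8]
 [ 564.4 -174.7  163.8]
 [ 564.2 -174.6  163.6]
 [ 564.1 -174.6  163.5]
 [ 564.  -174.5  163.3]
 [ 563.9 -174.5  163.1]
 [ 563.8 -174.5  163. ]
 [ 563.7 -174.4  162.9]]
mean [ 564.05699271 -174.55170485  163.35830232] cover [ 563.20763924 -175.20380117] [0.26924151 0.09010063] yaw [-0.68289913 -0.37261025 -0.11649512]
[ 1.34987618e+02 -4.29905455e-01  1.13601256e-01] [1.19053223e+02 3.76717267e-01 7.60416582e-02]
```

{"method": "drive_tool", "body": {"increments": [{"ax": 0, "ay": 0, "az": 0, "tx": -0.0022, "ty": -0.0032, "tz": 0.005, "gripper": 0}, {"ax": 0, "ay": 0, "az": 0, "tx": -0.0022, "ty": -0.0032, "tz": 0.01, "gripper": 0}, {"ax": 0, "ay": 0, "az": 0, "tx": -0.0022, "ty": -0.0032, "tz": 0.015, "gripper": 0}, {"ax": 0, "ay": 0, "az": 0, "tx": -0.0022, "ty": -0.0032, "tz": 0.02, "gripper": 0}, {"ax": 0, "ay": 0, "az": 0, "tx": -0.0022, "ty": -0.0032, "tz": 0.02, "gripper": 0}]}}

```text
time: 7.88
ee_pos: [561.8, -172.3, 149.7]
tcp_rot: [1.0, -0.003, -0.001, -0.0]
wrist_force: [-1.1, 0.0, -1.8]
opening: 14.2
```

```bash
cat > look.py <<'E'
from h import *
import sys
for i in range(int(sys.argv[1])):
    c=imaging.calibration("wrist"); s=r.sense(); im=imaging.grab_frame("wrist")[:,:,::-1]
hsv=cv2.cvtColor(im,cv2.COLOR_BGR2HSV); m=cv2.inRange(hsv,(100,90,40),(130,255,255))
L=[];Rr=[]
for y in range(160,230,5):
    x=np.flatnonzero(m[y,200:430])+200; L.append((x[0]-.5,y)); Rr.append((x[-1]+.5,y))
T=[(x,np.flatnonzero(m[120:180,x])[0]+119.5) for x in range(255,385,5)]
z=s["ee_pos"][2]-5.7; l,rr,t=[cast(q,z,c) for q in (L,Rr,T)]
C=np.array([(l[:,0].mean()+rr[:,0].mean())/2,t[:,1].mean()-54.2])
print("t",round(s["time"],2),"tcp",s["ee_pos"].round(1),"F",s["wrist_force"].round(1),"M",s["wrist_torque"].round(2),"cover",C.round(1),"err",(np.array([561.6,-173.2])-C).round(1),"tool z",R.from_quat(s["tcp_rot"]).as_matrix()[:,2].round(4))
E
python3 look.py 4
```

```text
t 8.03 tcp [ 562.4 -172.5  150.5] F [ 0.1 -0.7 -1.6] M [-0.   -0.02  0.  ] cover [ 561.5 -173.1] err [ 0.1 -0.1] tool z [-1.e-04  0.e+00 -1.e+00]
```

{"method": "drive_tool", "body": {"increments": [{"ax": 0, "ay": 0, "az": 0, "tx": 0, "ty": 0, "tz": 0.005, "gripper": 0}, {"ax": 0, "ay": 0, "az": 0, "tx": 0, "ty": 0, "tz": 0.01, "gripper": 0}, {"ax": 0, "ay": 0, "az": 0, "tx": 0, "ty": 0, "tz": 0.015, "gripper": 0}, {"ax": 0, "ay": 0, "az": 0, "tx": 0, "ty": 0, "tz": 0.02, "gripper": 0}, {"ax": 0, "ay": 0, "az": 0, "tx": 0, "ty": 0, "tz": 0.02, "gripper": 0}]}}

```text
time: 8.5
ee_pos: [561.8, -172.2, 137.8]
tcp_rot: [1.0, -0.003, -0.001, -0.0]
wrist_force: [0.2, -0.5, -2.4]
opening: 14.2
```

```bash
python3 look.py 4
```

```text
t 8.65 tcp [ 562.3 -172.4  138.6] F [-0.1 -0.7 -1.9] M [ 0.01 -0.02  0.03] cover [ 561.5 -173. ] err [ 0.1 -0.2] tool z [-1.e-04  1.e-04 -1.e+00]
```

{"method": "drive_tool", "body": {"increments": [{"ax": 0, "ay": 0, "az": 0, "tx": 0, "ty": 0, "tz": 0.004, "gripper": 0}, {"ax": 0, "ay": 0, "az": 0, "tx": 0, "ty": 0, "tz": 0.008, "gripper": 0}, {"ax": 0, "ay": 0, "az": 0, "tx": 0, "ty": 0, "tz": 0.012, "gripper": 0}, {"ax": 0, "ay": 0, "az": 0, "tx": 0, "ty": 0, "tz": 0.015, "gripper": 0}, {"ax": 0, "ay": 0, "az": 0, "tx": 0, "ty": 0, "tz": 0.015, "gripper": 0}]}}

```text
time: 9.12
ee_pos: [562.0, -172.3, 129.1]
tcp_rot: [1.0, -0.003, -0.0, -0.0]
wrist_force: [-0.4, 0.5, -1.2]
opening: 14.4
```

```bash
python3 look.py 3
```

```text
t 9.22 tcp [ 562.2 -172.4  129.5] F [-0.5  0.3 -1.1] M [ 0.01 -0.01 -0.02] cover [ 561.4 -173. ] err [ 0.2 -0.2] tool z [-3.e-04  2.e-04 -1.e+00]
```

{"method": "drive_tool", "body": {"increments": [{"ax": 0, "ay": 0, "az": 0, "tx": 0, "ty": 0, "tz": 0.003, "gripper": 0}, {"ax": 0, "ay": 0, "az": 0, "tx": 0, "ty": 0, "tz": 0.006, "gripper": 0}, {"ax": 0, "ay": 0, "az": 0, "tx": 0, "ty": 0, "tz": 0.009, "gripper": 0}, {"ax": 0, "ay": 0, "az": 0, "tx": 0, "ty": 0, "tz": 0.009, "gripper": 0}], "newtons": 120}}

```text
time: 9.6
ee_pos: [562.4, -172.5, 124.0]
tcp_rot: [1.0, -0.003, 0.0, -0.0]
wrist_force: [0.4, -0.0, -0.1]
opening: 13.9
```

{"method": "drive_tool", "body": {"increments": [{"ax": 0, "ay": 0, "az": 0, "tx": 0, "ty": 0, "tz": 0.003, "gripper": 0}, {"ax": 0, "ay": 0, "az": 0, "tx": 0, "ty": 0, "tz": 0.006, "gripper": 0}, {"ax": 0, "ay": 0, "az": 0, "tx": 0, "ty": 0, "tz": 0.009, "gripper": 0}, {"ax": 0, "ay": 0, "az": 0, "tx": 0, "ty": 0, "tz": 0.009, "gripper": 0}]}}

```text
time: 9.93
ee_pos: [562.7, -172.5, 118.9]
tcp_rot: [1.0, -0.003, 0.0, 0.0]
wrist_force: [-0.1, -0.5, 2.5]
opening: 13.8
```

```bash
python3 look.py 3
```

```text
t 10.03 tcp [ 562.7 -172.5  119. ] F [ 0.7 -1.   3. ] M [-0.15 -0.1  -0.  ] cover [ 561.9 -173.1] err [-0.3 -0.1] tool z [ 8.e-04 -2.e-04 -1.e+00]
```

{"method": "drive_tool", "body": {"increments": [{"ax": 0, "ay": 0, "az": 0, "tx": 0, "ty": 0, "tz": 0.002, "gripper": 0}, {"ax": 0, "ay": 0, "az": 0, "tx": 0, "ty": 0, "tz": 0.004, "gripper": 0}, {"ax": 0, "ay": 0, "az": 0, "tx": 0, "ty": 0, "tz": 0.006, "gripper": 0}]}}

```text
time: 10.33
ee_pos: [562.7, -172.6, 115.7]
tcp_rot: [1.0, -0.003, 0.0, 0.0]
wrist_force: [-0.4, 0.6, 7.2]
opening: 13.5
```

{"method": "drive_tool", "body": {"increments": [{"ax": 0, "ay": 0, "az": 0, "tx": 0, "ty": 0, "tz": 0.002, "gripper": 0}, {"ax": 0, "ay": 0, "az": 0, "tx": 0, "ty": 0, "tz": 0.004, "gripper": 0}, {"ax": 0, "ay": 0, "az": 0, "tx": 0, "ty": 0, "tz": 0.006, "gripper": 0}]}}

```text
time: 10.58
ee_pos: [562.8, -172.7, 112.4]
tcp_rot: [1.0, -0.003, 0.001, 0.0]
wrist_force: [-0.7, -0.6, 9.9]
opening: 13.4
```

```bash
python3 look.py 2
```

```text
t 10.63 tcp [ 562.7 -172.7  112.3] F [-0.7 -0.1  8.9] M [-0.09  0.15 -0.04] cover [ 561.9 -173.2] err [-0.3  0. ] tool z [ 1.2e-03 -3.0e-04 -1.0e+00]
```

{"method": "drive_tool", "body": {"increments": [{"ax": 0, "ay": 0, "az": 0, "tx": 0, "ty": 0, "tz": 0.002, "gripper": 0}, {"ax": 0, "ay": 0, "az": 0, "tx": 0, "ty": 0, "tz": 0.004, "gripper": 0}, {"ax": 0, "ay": 0, "az": 0, "tx": 0, "ty": 0, "tz": 0.004, "gripper": 0}]}}

```text
time: 10.93
ee_pos: [562.8, -172.7, 110.2]
tcp_rot: [1.0, -0.003, 0.001, 0.0]
wrist_force: [-1.1, 0.4, 10.3]
opening: 13.7
```

{"method": "drive_tool", "body": {"increments": [{"ax": 0, "ay": 0, "az": 0, "tx": 0, "ty": 0, "tz": 0.002, "gripper": 0}, {"ax": 0, "ay": 0, "az": 0, "tx": 0, "ty": 0, "tz": 0.004, "gripper": 0}, {"ax": 0, "ay": 0, "az": 0, "tx": 0, "ty": 0, "tz": 0.004, "gripper": 0}]}}

```text
time: 11.18
ee_pos: [562.8, -172.7, 108.0]
tcp_rot: [1.0, -0.003, 0.001, 0.0]
wrist_force: [-1.8, -0.6, 12.1]
opening: 13.7
```

```bash
python3 look.py 2
```

```text
t 11.23 tcp [ 562.8 -172.8  108.1] F [-2.  -0.3 12.9] M [ 0.04  0.39 -0.  ] cover [ 562.  -173.3] err [-0.4  0.1] tool z [ 1.5e-03 -5.0e-04 -1.0e+00]
```

{"method": "drive_tool", "body": {"increments": [{"ax": 0, "ay": 0, "az": 0, "tx": 0, "ty": 0, "tz": 0.002, "gripper": 0}, {"ax": 0, "ay": 0, "az": 0, "tx": 0, "ty": 0, "tz": 0.004, "gripper": 0}, {"ax": 0, "ay": 0, "az": 0, "tx": 0, "ty": 0, "tz": 0.004, "gripper": 0}]}}

```text
time: 11.53
ee_pos: [562.9, -172.8, 105.9]
tcp_rot: [1.0, -0.003, 0.001, 0.0]
wrist_force: [-1.5, -0.2, 15.7]
opening: 13.5
```

{"method": "drive_tool", "body": {"increments": [{"ax": 0, "ay": 0, "az": 0, "tx": 0, "ty": 0, "tz": 0.002, "gripper": 0}, {"ax": 0, "ay": 0, "az": 0, "tx": 0, "ty": 0, "tz": 0.004, "gripper": 0}, {"ax": 0, "ay": 0, "az": 0, "tx": 0, "ty": 0, "tz": 0.004, "gripper": 0}]}}

```text
time: 11.78
ee_pos: [562.5, -172.4, 102.4]
tcp_rot: [1.0, -0.003, 0.0, -0.0]
wrist_force: [-0.3, 1.3, 7.3]
opening: 14.1
```

```bash
python3 look.py 2
```

```text
t 11.83 tcp [ 562.5 -172.4  102.3] F [0.  1.1 7.5] M [-0.03  0.24 -0.03] cover [ 561.7 -172.9] err [-0.1 -0.3] tool z [ 6.e-04  0.e+00 -1.e+00]
```

The force dropped from 15.7 to 7.3 N, so the clips have snapped. I'll press on to about 20 N to seat the cover.

{"method": "drive_tool", "body": {"increments": [{"ax": 0, "ay": 0, "az": 0, "tx": 0, "ty": 0, "tz": 0.002, "gripper": 0}, {"ax": 0, "ay": 0, "az": 0, "tx": 0, "ty": 0, "tz": 0.004, "gripper": 0}, {"ax": 0, "ay": 0, "az": 0, "tx": 0, "ty": 0, "tz": 0.004, "gripper": 0}]}}

```text
time: 12.13
ee_pos: [562.6, -172.3, 100.2]
tcp_rot: [1.0, -0.003, 0.0, -0.0]
wrist_force: [-0.1, 1.4, 8.8]
opening: 14.0
```

{"method": "drive_tool", "body": {"increments": [{"ax": 0, "ay": 0, "az": 0, "tx": 0, "ty": 0, "tz": 0.002, "gripper": 0}, {"ax": 0, "ay": 0, "az": 0, "tx": 0, "ty": 0, "tz": 0.004, "gripper": 0}, {"ax": 0, "ay": 0, "az": 0, "tx": 0, "ty": 0, "tz": 0.004, "gripper": 0}]}}

```text
time: 12.38
ee_pos: [562.6, -172.4, 98.0]
tcp_rot: [1.0, -0.003, 0.0, -0.0]
wrist_force: [-1.3, 0.5, 11.7]
opening: 14.0
```

```bash
python3 look.py 2
```

```text
t 12.43 tcp [ 562.6 -172.4   98.1] F [-0.2  0.1 11.3] M [ 0.    0.52 -0.02] cover [ 561.6 -172.9] err [-0.  -0.3] tool z [ 6.e-04  0.e+00 -1.e+00]
```

{"method": "drive_tool", "body": {"increments": [{"ax": 0, "ay": 0, "az": 0, "tx": 0, "ty": 0, "tz": 0.002, "gripper": 0}, {"ax": 0, "ay": 0, "az": 0, "tx": 0, "ty": 0, "tz": 0.005, "gripper": 0}, {"ax": 0, "ay": 0, "az": 0, "tx": 0, "ty": 0, "tz": 0.005, "gripper": 0}]}}

```text
time: 12.73
ee_pos: [562.6, -172.4, 95.3]
tcp_rot: [1.0, -0.003, 0.0, -0.0]
wrist_force: [-1.0, 1.3, 13.9]
opening: 13.6
```

{"method": "drive_tool", "body": {"increments": [{"ax": 0, "ay": 0, "az": 0, "tx": 0, "ty": 0, "tz": 0.002, "gripper": 0}, {"ax": 0, "ay": 0, "az": 0, "tx": 0, "ty": 0, "tz": 0.004, "gripper": 0}, {"ax": 0, "ay": 0, "az": 0, "tx": 0, "ty": 0, "tz": 0.004, "gripper": 0}]}}

```text
time: 12.98
ee_pos: [562.6, -172.4, 93.2]
tcp_rot: [1.0, -0.003, 0.0, 0.0]
wrist_force: [-1.5, 0.5, 16.5]
opening: 13.7
```

```bash
python3 look.py 2
```

```text
t 13.03 tcp [ 562.6 -172.4   93.3] F [-1.4  0.2 17.1] M [ 0.15  0.9  -0.02] cover [ 561.6 -172.9] err [-0.  -0.3] tool z [ 8.e-04 -0.e+00 -1.e+00]
```

{"method": "drive_tool", "body": {"increments": [{"ax": 0, "ay": 0, "az": 0, "tx": 0, "ty": 0, "tz": 0.002, "gripper": 0}, {"ax": 0, "ay": 0, "az": 0, "tx": 0, "ty": 0, "tz": 0.005, "gripper": 0}, {"ax": 0, "ay": 0, "az": 0, "tx": 0, "ty": 0, "tz": 0.005, "gripper": 0}, {"ax": 0, "ay": 0, "az": 0, "tx": 0, "ty": 0, "tz": 0.005, "gripper": 0}]}}

```text
time: 13.42
ee_pos: [562.6, -172.4, 90.6]
tcp_rot: [1.0, -0.003, 0.0, 0.0]
wrist_force: [-2.5, 0.4, 19.4]
opening: 13.8
```

{"method": "drive_tool", "body": {"increments": [{"ax": 0, "ay": 0, "az": 0, "tx": 0, "ty": 0, "tz": -0.006, "gripper": 0}, {"ax": 0, "ay": 0, "az": 0, "tx": 0, "ty": 0, "tz": -0.012, "gripper": 0}, {"ax": 0, "ay": 0, "az": 0, "tx": 0, "ty": 0, "tz": -0.018, "gripper": 0}, {"ax": 0, "ay": 0, "az": 0, "tx": 0, "ty": 0, "tz": -0.022, "gripper": 0}, {"ax": 0, "ay": 0, "az": 0, "tx": 0, "ty": 0, "tz": -0.022, "gripper": 0}]}}

```text
time: 13.83
ee_pos: [562.6, -172.4, 102.8]
tcp_rot: [1.0, -0.003, 0.0, 0.0]
wrist_force: [-0.2, -0.7, 8.1]
opening: 13.8
```

```bash
python3 look.py 2
```

```text
t 13.88 tcp [ 562.5 -172.4  102.6] F [ 0.  -0.   7.1] M [-0.04  0.25  0.01] cover [ 561.7 -172.9] err [-0.1 -0.3] tool z [ 6.e-04  0.e+00 -1.e+00]
```

{"method": "drive_tool", "body": {"increments": [{"ax": 0, "ay": 0, "az": 0, "tx": 0, "ty": 0, "tz": -0.005, "gripper": 0}, {"ax": 0, "ay": 0, "az": 0, "tx": 0, "ty": 0, "tz": -0.009, "gripper": 0}, {"ax": 0, "ay": 0, "az": 0, "tx": 0, "ty": 0, "tz": -0.012, "gripper": 0}, {"ax": 0, "ay": 0, "az": 0, "tx": 0, "ty": 0, "tz": -0.012, "gripper": 0}], "newtons": 60}}

```text
time: 14.27
ee_pos: [562.0, -172.2, 109.2]
tcp_rot: [1.0, -0.003, -0.0, -0.0]
wrist_force: [-0.8, 0.4, 1.5]
opening: 13.7
```

{"method": "drive_tool", "body": {"increments": [{"ax": 0, "ay": 0, "az": 0, "tx": 0, "ty": 0, "tz": 0, "gripper": 0.25}, {"ax": 0, "ay": 0, "az": 0, "tx": 0, "ty": 0, "tz": 0, "gripper": 0.4}, {"ax": 0, "ay": 0, "az": 0, "tx": 0, "ty": 0, "tz": 0, "gripper": 0.6}, {"ax": 0, "ay": 0, "az": 0, "tx": 0, "ty": 0, "tz": 0, "gripper": 0.6}]}}

```text
time: 14.6
ee_pos: [562.1, -172.4, 109.0]
tcp_rot: [1.0, -0.003, -0.0, -0.0]
wrist_force: [-0.3, -0.2, 0.2]
opening: 51.2
```

{"method": "drive_tool", "body": {"increments": [{"ax": 0, "ay": 0, "az": 0, "tx": 0, "ty": 0, "tz": -0.03, "gripper": 0.6}, {"ax": 0, "ay": 0, "az": 0, "tx": 0, "ty": 0, "tz": -0.08, "gripper": 0.6}, {"ax": 0, "ay": 0, "az": 0, "tx": 0, "ty": 0, "tz": -0.14, "gripper": 0.6}, {"ax": 0, "ay": 0, "az": 0, "tx": 0, "ty": 0.04, "tz": -0.2, "gripper": 0.6}, {"ax": 0, "ay": 0, "az": 0, "tx": 0, "ty": 0.1, "tz": -0.23, "gripper": 0.6}]}}

```text
time: 15.02
ee_pos: [564.7, -228.0, 251.2]
tcp_rot: [1.0, 0.001, 0.003, -0.001]
wrist_force: [0.7, -0.2, -0.4]
opening: 51.6
```

Run:
```python
from h import *
for i in range(4): w=imaging.grab_frame("wrist")
c=imaging.calibration("wrist"); s=r.sense(); w=imaging.grab_frame("wrist")[:,:,::-1]; im=imaging.grab_frame("side")[:,:,::-1]
print(s["ee_pos"],s["wrist_force"]); np.save("w4.npy",c["T"]); cv2.imwrite("pics/w4.png",w)
a=cv2.resize(im[200:320,300:430],(433,400),interpolation=cv2.INTER_CUBIC); b=cv2.resize(w[:,130:490],(360,400))
cv2.imwrite("pics/end.png",cv2.convertScaleAbs(np.hstack([a,b]),alpha=1.3))
hsv=cv2.cvtColor(w,cv2.COLOR_BGR2HSV); m=cv2.inRange(hsv,(100,90,15),(130,255,255))
for b in blobs(m,500): print(b.min(0),b.max(0),rect(cast(b,104,c)))
```

```text
[ 561.54144423 -234.15981662  247.74871726] [-0.66830043  0.28030211 -0.57668408]
[275  63] [355 179] (array([ 560.8576 , -172.62936], dtype=float32), [107.46245574951172, 73.9073715209961], 89.47716522216797)
```

View pics/end.png

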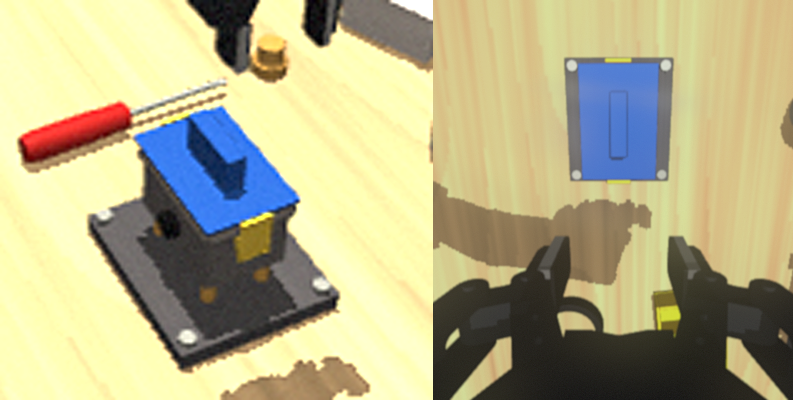

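The side view shows the cover sitting flat on the box with its clip arm hanging vertical. The wrist view shows it square on the nest and released. The plate cast at z = 104 measures 107.5 × 73.9 mm at (560.9, −172.6), as it should when home. Handing in.

```bash
python3 -c "
from h import *
print(job.close_job(), r.sense()['time'])"
```

```text
the job is handed in; nothing more can be done
the job is handed in; nothing more can be done
```

The cover is on the box, released, and the job is handed in after about 15 s of robot time; no verdict was reported. I gripped it by the rib, lifted it, turned it so the last joint stayed in range, centred it from wrist-camera measurements and pressed it straight down.

- **Pressing force:** The wrist reading climbed to 15.7 N and fell to about 7 N as the clips snapped. It then rose to 19.4 N as the cover seated, which I take as about 21 N on the box. I unloaded the springs before opening the gripper.
- **Seating:** Seen at the home height (plate top at z = 104 mm), the plate measures 107.5 × 73.9 mm against a true 108 × 74 mm. Its centre is within about 1 mm of the mouth measured earlier, and it is square within about 0.3°.
- **Clips and bystanders:** In the side view the plate lies flat and the visible clip arm hangs straight. The screwdriver and gland look undisturbed.
- **Not checked:** I inferred the hook spread and the far clip from the force drop and the seated height. I did not measure bystander positions at the end.
- **Disagreement:** The measured TCP position drifted by 1–2 mm for a while after fast moves. I waited for it to settle and corrected before inserting the cover.

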